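Turn the gauge's status flag from red to green

TASK

The pressure gauge has been calibrated: on the stand that holds the gauge, put a fingertip under the free edge of the status flag, turn the flag right over its pivot and press it down flat, so that its green face shows. Do it gently with the fingertips, without pinching or flinging the flag, and leave the flag beside the knob weight, the gauge, the weight and the other loose things alone.

Things in the scene. Friction and masses are not known exactly. Their poses are not given: they have to be found in the camera images.
- gauge_stand: stand with the pressure gauge in its tray: grey plate 100 x 212 x 8 mm fixed to the bench. Origin on the bench under the pivot's middle, +x square to the pivot, to the robot's right, +y along the pivot away from the robot (yaw -1.87 to -1.27 rad). Plate: y -62 to +150 mm, x -50 to +50 mm; the far part (y +64 to +150) is a shallow tray, rim 15 mm above the bench
- gauge_flag_hinge (a point): middle of the pivot of the gauge stand's flag, 75 mm above the bench; fixed, axes as the stand's. Two 8 mm posts at y = +-55 mm, 85 mm high, carry the pivot; short stop arms (22 mm to either side) lie just under the flag, beyond them the space below it is open (about 65 mm down to the plate): a fingertip fits under the free edge
- gauge_flag (a joint): the gauge stand's flag (rad): 0 flat, free edge to the left, red face (white bar) up; pi/2 standing; pi flat, free edge to the right, green face (white disc) up; stops at 0 and pi. Starts at 0 to 0.6. Paddle 96 mm along the pivot, 70 mm pivot to free edge, 3 mm thick, 7 mm bead on the edge. Stiff hinge: stays where left, turns with about 1 N at the edge
- gauge_flag_edge (a point): middle of the free edge of the gauge stand's flag, 70 mm from the pivot; turns with the flag
- weight_stand: the stand with the knob weight in its tray: built exactly like gauge_stand, same frame; the two may stand in either order, left or right
- weight_flag (a joint): flag of the weight's stand: same paddle and values as gauge_flag; starts at 0 to 0.6, red face up
- weight_flag_edge (a point): middle of the free edge of the weight stand's flag, 70 mm from its pivot
- test_gauge: round pressure gauge 93 x 69 x 31 mm with brass stem, lying loose on its back in the tray of gauge_stand; origin under its middle
- ref_weight: grey metal knob weight, 34 mm across, 48 mm high, standing loose in the tray of weight_stand; origin under its middle
- adaptor: brass threaded adaptor, 25 mm across, 36 mm high, standing loose on the bench; origin under its middle
- oring_pot: small white pot with blue lid, 48 mm across, 50 mm high, standing loose on the bench; origin under its middle

How it is judged:
By the outcome, as a careful person would: the job done as asked, in the order asked, and still so for the second after the job is handed in, with the robot touching nothing.
It also fails if it takes over 51 s, if anything falls off the work surface, if the arm or the gripper's body presses on something with over 40 N, if the wrist force passes 120 N, or if a joint passes its speed limit or range.

ROBOT

A 6-joint arm with a two-finger parallel gripper is mounted at the origin on the work surface; the furniture and walls round the work are solid. World frame = base frame: x ahead of the robot, y to its left, z up, the work surface at z = 0. Lengths are in m, angles in rad, forces in N, time in s.
With the tool pointing down it reaches from about 0.375 to 0.975 m from the base axis. Payload 3.8 kg.
Tool frame: the origin (TCP) lies at the very end of the fingers, on their centre line; the grasp point (between the pads) lies 19 mm behind it; z points along the fingers, y is the line along which they close (so a half turn about z gives the same grasp; the last joint's range is limited). The gripper opens to 85 mm and grips with 20 to 120 N. Pads are 22 mm wide; open, the fingers measure 114 mm over their backs; the gripper's body (76 mm by 85 mm) begins 54 mm behind the grasp point. The pads swing forward as they close: fully open they stand 13 mm farther back than shut.
Start: joints at [-1.207, 0.264, 1.604, -0, 1.274, -0.037], TCP at [0.263, -0.622, 0.231] pointing down, gripper open.
Joint ranges: [-2.63, 2.63], [-0.94, 2.18], [0.31, 2.57], [-1.31, 4.45], [0, 2.66], [-2.55, 2.55]. Speed limits (rad/s): [2.57, 2.57, 3.14, 3.14, 3.14, 3.14].

INTERFACE

Orientations are given as a rotation vector (axis times angle).
In Python, from workcell import monitor, viewer, job gives the robot as it stands. The module is installed in compiled form; this text tells all that it offers.
- The arm moves only by the tool step_arm, never from a script. Its argument "series" is one flat list of numbers, 4 for each row, row after row: the shift along the tool's x, y, z in m, then the turn about the tool's z in rad. A call has 1 to 8 rows; each row is the pose to reach, as a shift and turn from the pose commanded when the call began, along the tool's axes at that moment; what a row does not reach only later rows make up. A row lasts 1/8 s, in which the tool goes at most 62.5 mm and 10.7 degrees, less where a joint would pass 70% of its speed; a pose out of reach is approached as far as the arm can. A call with a gripper value outside its range is refused whole. "gripper" is the opening, from 0 (shut) to 1 (fully open), set as the call begins (left out, the last holds). The fingers move at their own pace and stop on an object; "newtons" is the grip in N (left out, the last holds). Time passes only in rows, so rows that repeat a pose let the fingers close. It gives the time, the measured TCP pose, the force, the opening and the grip force at its end, in the units of the state.
- monitor.read_state(): the state, without advancing time (a new reading comes with each control period).
- viewer.read_camera(name): name is "scene" or "side" or "wrist"; returns a dict with "image" (384x512x3 uint8, red, green, blue), "intrinsics" (3x3 intrinsics, pixels), "T" (4x4, takes a point from camera to world coordinates); the wrist camera has in their place "hand_eye" (4x4, takes a point from camera to tool coordinates, whose origin is the TCP and whose axes are the flange's). Camera axes: x right, y up, looking along -z (the intrinsics and any distortion apply to the point x, -y, -z); pixel columns grow to the right and rows downward; lengths in m; the calibration is good to about 2 mm. A picture is of the moment at which its call begins: read the wrist's pose just before it. There is no depth.
- job.finish_job(): hands the job in; it is judged then, once.
Trained networks look in a picture, given as the dict that the camera call returned (one of the last four; its "shot" number tells which), for a name from the list of things; names that differ only in an ending like _2 or _b are one class to them, and where a whole thing is asked for, a point or a joint stands for the part that bears it (a point fixed in the world has none). Each returns a list of dicts, best first, with "score" (0 to 1); they miss things now and then, are a little off and sometimes report something else, mostly with a low value. They report only what shows in the picture. A call takes as long as a camera call.
- viewer.boxes_of(picture, label): "extent" ([centre column, centre row, width, height] in pixels, round what is visible of it).
- viewer.spot_point(picture, label): "point" ([column, row] in pixels: a listed point, or the origin of a listed thing).
The state is a dict: "time": time; "q": joint angles; "joint_vel": joint speeds; "joint_torque": joint torques, N m; "tool_pos": TCP position; "tcp_rot": TCP orientation; "wrist_force": force on the tool from outside, world axes, zero at the start; "torque": the same for the moment, N m; "width": opening from 0.0 (shut) to 1.0 (fully open); "grip_force": force on a finger pad.
Only numpy, scipy, OpenCV 4.12 (cv2) and the standard library are available. Lean on these libraries where they do the work, as an engineer would, in place of code of your own. Each camera call takes 0.05 s, during which the arm holds its last target. There are 200 camera calls.

## Working session

There is one attempt and no reset: what is moved stays moved. The work goes in short steps, Python scripts to look and compute and a tool call to move; the robot and the scene stay as the last step left them, time stands still between calls to the robot, and variables do not carry over. Pictures are saved under pics/ and viewed, at most 10 in all, crops included, and the job is handed in when it is done.

Besides the shell and the picture viewer there is one more tool, called after "Call:" by a JSON object that holds its "api" and its "payload", one argument or row to a line. step_arm: Moves the arm, as the interface text tells. Its arguments: {"type":"object","properties":{"series":{"type":"array"},"gripper":{"type":"number"},"newtons":{"type":"number"}},"required":["series"]}

```bash
mkdir -p pics
cat > h.py <<'E'
import numpy as np, cv2
from scipy.spatial.transform import Rotation as R
from workcell import monitor, viewer, job
def cam(n):
    s=monitor.read_state(); p=viewer.read_camera(n)
    if n=="wrist":
        T=np.eye(4);T[:3,:3]=R.from_rotvec(s["tcp_rot"]).as_matrix();T[:3,3]=s["tool_pos"];p["W"]=T@p["hand_eye"]
    else: p["W"]=p["T"]
    return p
def ray(p,uv):
    K=p["intrinsics"];d=np.array([(uv[0]-K[0,2])/K[0,0],-(uv[1]-K[1,2])/K[1,1],-1]);d=p["W"][:3,:3]@d
    return p["W"][:3,3],d/np.linalg.norm(d)
def tri(obs):
    A=np.zeros((3,3));b=np.zeros(3)
    for p,uv in obs:
        o,d=ray(p,uv);M=np.eye(3)-np.outer(d,d);A+=M;b+=M@o
    return np.linalg.solve(A,b)
def atz(p,uv,z):
    o,d=ray(p,uv);return o+d*(z-o[2])/d[2]
def proj(p,X):
    c=np.linalg.inv(p["W"])@np.append(X,1);K=p["intrinsics"]
    return np.array([K[0,2]+K[0,0]*c[0]/-c[2],K[1,2]-K[1,1]*c[1]/-c[2]])
def save(p,f,s=1): cv2.imwrite("pics/"+f,cv2.resize(p["image"][...,::-1],None,fx=s,fy=s))
E
python3 - <<'E'
from h import *
s=monitor.read_state();print({k:np.round(v,3) for k,v in s.items()})
ims=[]
for n in("scene","side","wrist"):
    p=cam(n);print(n,[k for k in p],np.round(p["W"][:3,3],3))
    ims.append(p["image"])
    for l in("gauge_stand","gauge_flag_hinge","gauge_flag_edge","weight_flag_edge","weight_stand","test_gauge","ref_weight","adaptor","oring_pot"):
        r=viewer.spot_point(p,l);print(l,[(np.round(x["point"]),round(x["score"],2),np.round(atz(p,x["point"],0.075 if("hinge"in l or "edge" in l)else 0),3)) for x in r[:2]])
a=np.vstack([np.hstack(ims[:2]),np.hstack([ims[2],ims[2]*0])])
cv2.imwrite("pics/a.png",cv2.resize(a[...,::-1],(800,600),interpolation=cv2.INTER_AREA))
E
```

```text
{'time': np.float64(0.0), 'q': array([-1.207,  0.265,  1.605,  0.   ,  1.274, -0.037]), 'joint_vel': array([ 0.   , -0.   , -0.002,  0.   ,  0.001, -0.   ]), 'joint_torque': array([ 0.0000e+00, -5.1510e+01, -3.6732e+01,  0.0000e+00,  1.3000e-02,
        0.0000e+00]), 'tool_pos': array([ 0.263, -0.621,  0.23 ]), 'tcp_rot': array([-3.077e+00, -6.250e-01,  1.000e-03]), 'wrist_force': array([-0.356,  0.084,  0.863]), 'torque': array([-0.007,  0.01 , -0.002]), 'grip_force': np.float64(0.0), 'width': np.float64(1.001)}
scene ['image', 'intrinsics', 'T', 'shot', 'W'] [-0.053 -0.886  0.486]
gauge_stand [(array([250., 240.]), 0.58, array([ 0.419, -0.218,  0.   ]))]
gauge_flag_hinge [(array([248., 209.]), 0.67, array([ 0.408, -0.226,  0.075]))]
gauge_flag_edge [(array([224., 187.]), 0.77, array([ 0.426, -0.117,  0.075]))]
weight_flag_edge [(array([194., 138.]), 0.62, array([0.53 , 0.199, 0.075]))]
weight_stand [(array([209., 187.]), 0.93, array([0.482, 0.042, 0.   ]))]
test_gauge [(array([287., 223.]), 0.66, array([ 0.521, -0.208,  0.   ]))]
ref_weight [(array([238., 170.]), 0.46, array([0.598
[... 608 characters left out ...]
ght_stand [(array([213., 197.]), 0.6, array([0.485, 0.045, 0.   ]))]
test_gauge [(array([276., 239.]), 0.41, array([ 0.526, -0.209,  0.   ])), (array([220., 205.]), 0.4, array([ 0.483, -0.003,  0.   ]))]
ref_weight [(array([247., 184.]), 0.49, array([0.6  , 0.077, 0.   ])), (array([231., 223.]), 0.36, array([ 0.465, -0.1  ,  0.   ]))]
adaptor [(array([335., 300.]), 0.65, array([ 0.516, -0.442,  0.   ]))]
oring_pot [(array([311., 306.]), 0.59, array([ 0.465, -0.437,  0.   ]))]
wrist ['image', 'intrinsics', 'hand_eye', 'shot', 'W'] [ 0.329 -0.594  0.375]
gauge_stand []
gauge_flag_hinge []
gauge_flag_edge []
weight_flag_edge []
weight_stand []
test_gauge []
ref_weight []
adaptor []
oring_pot []
```

View pics/a.png

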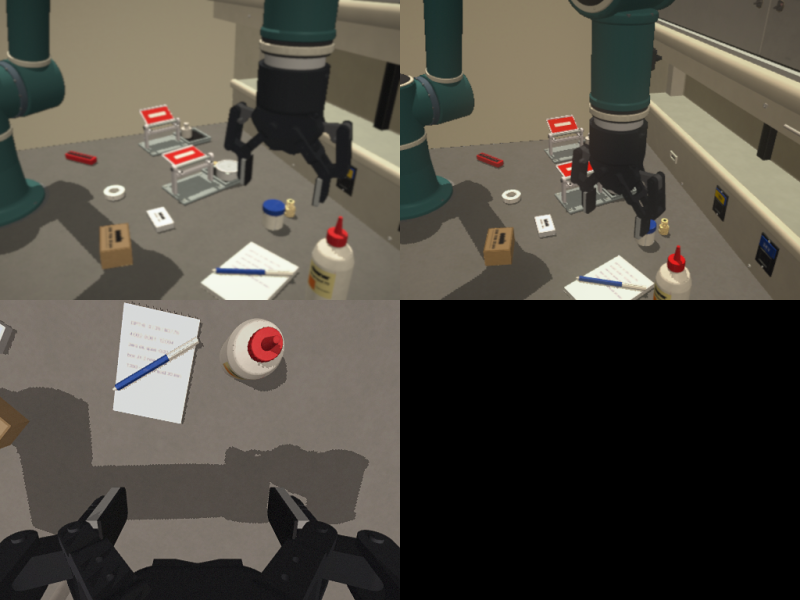

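Call:
{"api": "step_arm", "payload": {
  "series": [0,0,-0.06,0,0.04,-0.04,-0.07,-0.18,0.08,-0.09,-0.07,-0.36,0.12,-0.13,-0.07,-0.54,0.17,-0.18,-0.07,-0.72,0.21,-0.22,-0.07,-0.9,0.25,-0.27,-0.07,-1.07,0.29,-0.31,-0.07,-1.17],
  "gripper": 0
}}

```text
time: 2.5
tool_pos: [0.4096, -0.221, 0.3017]
tcp_rot: [2.217, 2.224, 0.001]
wrist_force: [1.5, -0.3, -0.1]
width: 0.004
grip_force: 0.0
```

Call:
{"api": "step_arm", "payload": {
  "series": [0,0,0,0,0,0,0,0]
}}

```text
time: 2.75
tool_pos: [0.4095, -0.223, 0.3015]
tcp_rot: [2.22, 2.222, -0.001]
wrist_force: [0.6, 0.2, -0.2]
width: 0.0
grip_force: 0.0
```

Run:
```python
from h import *
s=monitor.read_state();print({k:np.round(s[k],3) for k in("time","q","tool_pos","tcp_rot","wrist_force","width")})
P={};O={}
for n in("scene","side","wrist"):
    p=cam(n);P[n]=p
    for l in("gauge_stand","gauge_flag_hinge","gauge_flag_edge","test_gauge"):
        r=viewer.spot_point(p,l);print(n,l,[(np.round(x["point"]),round(x["score"],2),np.round(atz(p,x["point"],0.075 if("hinge"in l or "edge" in l)else 0),3)) for x in r[:2]])
        if r: O.setdefault(l,[]).append((p,r[0]["point"]))
for l,o in O.items(): 
    if len(o)>1: print(l,np.round(tri(o),3))
a=np.hstack([P["wrist"]["image"],P["scene"]["image"]])
save(P["wrist"],"b.png",1.5);cv2.imwrite("pics/s.png",cv2.resize(P["scene"]["image"][80:300,130:400,::-1],None,fx=2.8,fy=2.7,interpolation=cv2.INTER_CUBIC))
```

```text
{'time': np.float64(2.75), 'q': array([-5.520e-01, -1.780e-01,  1.936e+00, -1.000e-03,  1.383e+00,
       -5.520e-01]), 'tool_pos': array([ 0.409, -0.223,  0.302]), 'tcp_rot': array([ 2.220e+00,  2.222e+00, -1.000e-03]), 'wrist_force': array([ 0.552,  0.216, -0.249]), 'width': np.float64(0.0)}
scene gauge_stand [(array([248., 238.]), 0.66, array([ 0.42, -0.21,  0.  ]))]
scene gauge_flag_hinge [(array([248., 208.]), 0.85, array([ 0.409, -0.225,  0.075]))]
scene gauge_flag_edge [(array([225., 193.]), 0.84, array([ 0.411, -0.143,  0.075]))]
scene test_gauge [(array([289., 223.]), 0.84, array([ 0.526, -0.21 ,  0.   ]))]
side gauge_stand [(array([235., 250.]), 0.82, array([ 0.422, -0.207,  0.   ]))]
side gauge_flag_hinge [(array([231., 224.]), 0.58, array([ 0.408, -0.216,  0.075]))]
side gauge_flag_edge [(array([216., 206.]), 0.79, array([ 0.415, -0.131,  0.075]))]
side test_gauge [(array([276., 238.]), 0.96, array([ 0.528, -0.202,  0.   ])), (array([337., 297.]), 0.4, array([ 0.525, -0.437,  0.   ]))]
wrist gauge_stand [(array([254., 147.]), 0.55, array([ 0.412, -0.219,  0.   ]))]
wrist gauge_flag_hinge [(array([254., 155.]), 0.63, array([ 0.411, -0.217,  0.075])), (array([286., 282.]), 0.47, array([ 0.455, -0.395,  0.075]))]
wrist gauge_flag_edge [(array([253.,  95.]), 0.7, array([ 0.41 , -0.148,  0.075]))]
wrist test_gauge [(array([328., 146.]), 0.68, array([ 0.52 , -0.218,  0.   ]))]
gauge_stand [ 0.413 -0.219  0.008]
gauge_flag_hinge [ 0.41  -0.218  0.073]
gauge_flag_edge [ 0.409 -0.147  0.081]
test_gauge [ 0.518 -0.217  0.008]
```

View pics/b.png

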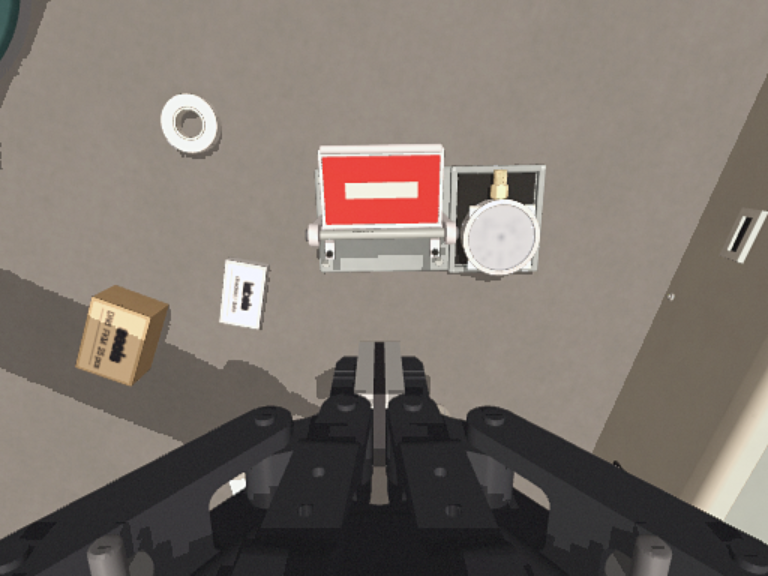

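View pics/s.png

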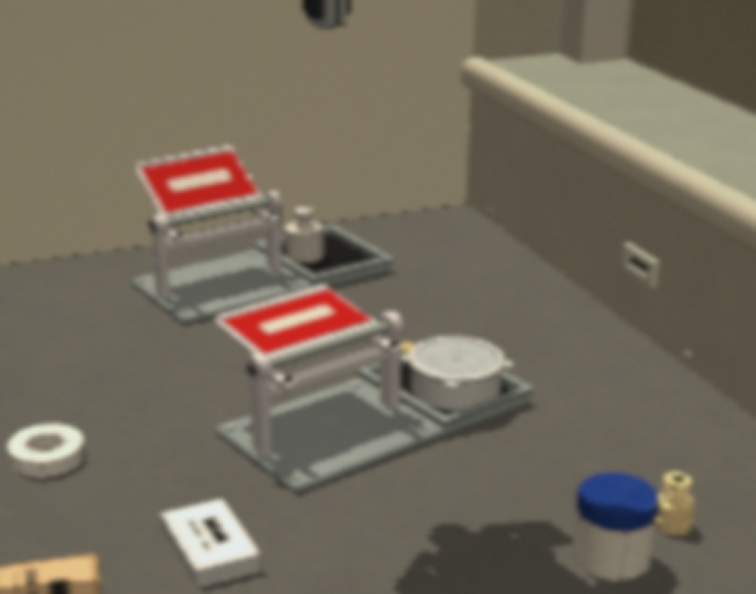

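Call:
{"api": "step_arm", "payload": {
  "series": [0.06,0,0,0,0.118,0,0.03,0,0.118,0,0.09,0,0.118,0,0.15,0,0.118,0,0.2,0,0.118,0,0.24,0,0.118,0,0.24,0]
}}

```text
time: 4.38
tool_pos: [0.406, -0.1037, 0.0583]
tcp_rot: [-2.216, -2.217, 0.006]
wrist_force: [-0.5, 0.4, 0.1]
width: 0.001
grip_force: 0.0
```

Run:
```python
from h import *
s=monitor.read_state();print({k:np.round(s[k],3) for k in("time","q","tool_pos","tcp_rot","wrist_force","width")})
p=cam("scene");q=cam("side")
for l in ("gauge_flag_edge","gauge_flag_hinge"):
    r=[viewer.spot_point(c,l) for c in(p,q)];print([ [(np.round(x["point"]),round(x["score"],2)) for x in y] for y in r])
f=lambda p,c:cv2.resize(p["image"][c[0]:c[1],c[2]:c[3],::-1],(400,500),interpolation=cv2.INTER_CUBIC)
cv2.imwrite("pics/c.png",np.hstack([f(p,(110,260,180,300)),f(q,(120,270,170,290))]))
```

```text
{'time': np.float64(4.375), 'q': array([-0.31 , -0.035,  2.287,  0.   ,  0.898, -0.31 ]), 'tool_pos': array([ 0.406, -0.104,  0.058]), 'tcp_rot': array([-2.216, -2.217,  0.006]), 'wrist_force': array([-0.528,  0.435,  0.149]), 'width': np.float64(0.001)}
[[(array([226., 190.]), 0.64)], [(array([217., 205.]), 0.85)]]
[[(array([247., 208.]), 0.92)], [(array([233., 224.]), 0.71)]]
```

View pics/c.png

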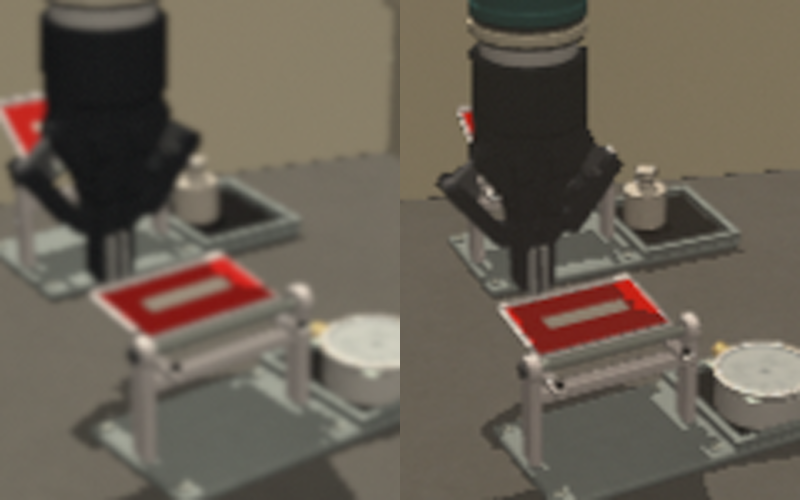

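Call:
{"api": "step_arm", "payload": {
  "series": [-0.01,0,0,0,-0.02,0,0,0,-0.024,0,0,0,-0.026,0,0,0,-0.028,0,0,0,-0.028,0,0,0]
}}

```text
time: 5.42
tool_pos: [0.4093, -0.1329, 0.0612]
tcp_rot: [-2.221, -2.221, 0.0]
wrist_force: [0.7, 0.1, -0.7]
width: -0.001
grip_force: 0.0
```

Call:
{"api": "step_arm", "payload": {
  "series": [-0.001,0,0,0,-0.002,0,0,0,-0.002,0,0,0]
}}

```text
time: 5.8
tool_pos: [0.4094, -0.1349, 0.0613]
tcp_rot: [-2.221, -2.222, -0.0]
wrist_force: [-0.4, 0.1, 0.4]
width: -0.002
grip_force: 0.0
```

Call:
{"api": "step_arm", "payload": {
  "series": [-0.001,0,0,0,-0.002,0,0,0,-0.002,0,0,0]
}}

```text
time: 6.18
tool_pos: [0.4095, -0.137, 0.0613]
tcp_rot: [2.221, 2.221, 0.0]
wrist_force: [0.2, 0.1, 0.2]
width: 0.004
grip_force: 0.0
```

Call:
{"api": "step_arm", "payload": {
  "series": [-0.001,0,0,0,-0.002,0,0,0,-0.002,0,0,0]
}}

```text
time: 6.55
tool_pos: [0.4093, -0.1377, 0.0611]
tcp_rot: [-2.221, -2.219, -0.003]
wrist_force: [1.2, 6.7, 0.4]
width: -0.001
grip_force: 3.2
```

Call:
{"api": "step_arm", "payload": {
  "series": [0,0,-0.002,0,-0.0005,0,-0.005,0,-0.001,0,-0.008,0,-0.001,0,-0.008,0]
}}

```text
time: 7.05
tool_pos: [0.4094, -0.139, 0.0694]
tcp_rot: [-2.221, -2.22, -0.002]
wrist_force: [1.1, 4.9, 1.3]
width: -0.002
grip_force: 2.6
```

Call:
{"api": "step_arm", "payload": {
  "series": [-0.0005,0,-0.003,0,-0.0015,0,-0.006,0,-0.002,0,-0.009,0,-0.003,0,-0.012,0,-0.003,0,-0.012,0]
}}

```text
time: 7.68
tool_pos: [0.4095, -0.1428, 0.0816]
tcp_rot: [-2.222, -2.221, -0.0]
wrist_force: [0.6, 4.3, 1.9]
width: 0.0
grip_force: 2.6
```

Run:
```python
from h import *
p=cam("scene");q=cam("side")
l="gauge_flag_edge"
r=[viewer.spot_point(c,l) for c in(p,q)];print([ [(np.round(x["point"]),round(x["score"],2)) for x in y] for y in r])
print(np.round(tri([(p,r[0][0]["point"]),(q,r[1][0]["point"])]),3))
for t in (0.,.1,.2,.3,.4,.5,.6): print(t,*[np.round(proj(c,[.41,-.218+.07*np.cos(t),.075+.07*np.sin(t)]),1) for c in (p,q)])
f=lambda p,c:cv2.resize(p["image"][c[0]:c[1],c[2]:c[3],::-1],(400,500),interpolation=cv2.INTER_CUBIC)
cv2.imwrite("pics/d.png",np.hstack([f(p,(110,260,180,300)),f(q,(120,270,170,290))]))
```

```text
[[(array([226., 181.]), 0.93)], []]Traceback (most recent call last):
  File "<stdin>", line 5, in <module>
IndexError: list index out of range
```

Call:
{"api": "step_arm", "payload": {
  "series": [-0.003,0,-0.006,0,-0.006,0,-0.012,0,-0.0105,0,-0.0175,0,-0.015,0,-0.0225,0,-0.0205,0,-0.027,0,-0.026,0,-0.031,0,-0.026,0,-0.031,0]
}}

```text
time: 8.75
tool_pos: [0.4095, -0.1701, 0.1126]
tcp_rot: [2.221, 2.22, -0.001]
wrist_force: [0.2, 0.5, 1.0]
width: -0.006
grip_force: 0.0
```

Run:
```python
from h import *
p=cam("scene");q=cam("side")
l="gauge_flag_edge"
r=[viewer.spot_point(c,l) for c in(p,q)];print([ [(np.round(x["point"]),round(x["score"],2)) for x in y] for y in r])
for t in (0.4,.6,.8,1,1.2,1.4): print(t,*[np.round(proj(c,[.41,-.218+.07*np.cos(t),.075+.07*np.sin(t)]),1) for c in (p,q)])
f=lambda p,c:cv2.resize(p["image"][c[0]:c[1],c[2]:c[3],::-1],(400,500),interpolation=cv2.INTER_CUBIC)
cv2.imwrite("pics/d.png",np.hstack([f(p,(110,260,180,300)),f(q,(120,270,170,290))]))
```

```text
[[(array([235., 172.]), 0.82)], [(array([225., 188.]), 0.84)]]
0.4 [227.4 182.4] [218.9 199.3]
0.6 [229.2 177.8] [220.1 195.5]
0.8 [231.6 174.2] [221.9 192.7]
1 [234.7 171.8] [224.1 191.1]
1.2 [238.3 170.8] [226.7 190.8]
1.4 [242.3 171.2] [229.5 191.8]
```

View pics/d.png

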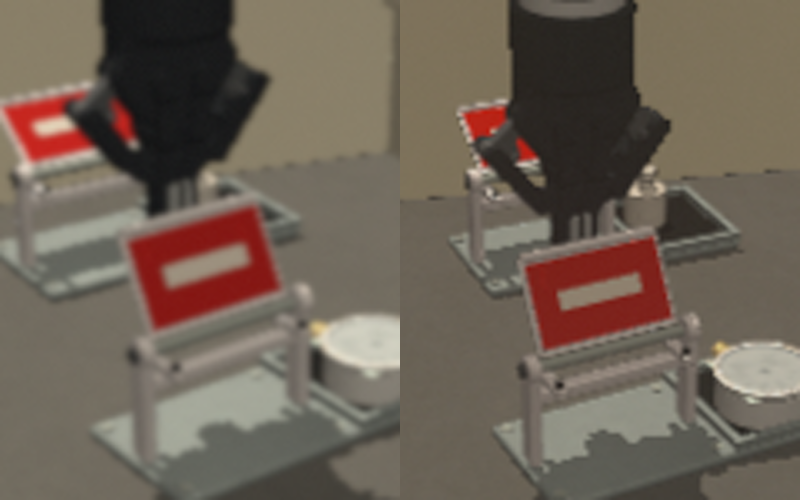

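Call:
{"api": "step_arm", "payload": {
  "series": [-0.006,0,-0.0035,0,-0.0125,0,-0.0065,0,-0.019,0,-0.009,0,-0.026,0,-0.0105,0,-0.032,0,-0.0115,0,-0.038,0,-0.0115,0,-0.043,0,-0.0115,0,-0.048,0,-0.0115,0]
}}

```text
time: 9.95
tool_pos: [0.4093, -0.2171, 0.1236]
tcp_rot: [-2.221, -2.221, -0.0]
wrist_force: [0.7, 0.5, 0.8]
width: 0.003
grip_force: 0.5
```

Call:
{"api": "step_arm", "payload": {
  "series": [-0.005,0,0.002,0,-0.01,0,0.0035,0,-0.014,0,0.005,0,-0.018,0,0.0075,0,-0.022,0,0.0105,0,-0.026,0,0.014,0,-0.026,0,0.014,0]
}}

```text
time: 10.82
tool_pos: [0.4091, -0.2431, 0.1093]
tcp_rot: [-2.221, -2.221, 0.001]
wrist_force: [0.3, 0.0, -0.3]
width: 0.001
grip_force: 0.0
```

Run:
```python
from h import *
p=cam("scene");q=cam("side")
l="gauge_flag_edge"
r=[viewer.spot_point(c,l) for c in(p,q)];print([ [(np.round(x["point"]),round(x["score"],2)) for x in y] for y in r])
for t in (1.6,1.8,2,2.2,2.4,2.6,2.8,3.14): print(t,*[np.round(proj(c,[.41,-.218+.07*np.cos(t),.075+.07*np.sin(t)]),1) for c in (p,q)])
f=lambda p,c:cv2.resize(p["image"][c[0]:c[1],c[2]:c[3],::-1],(400,500),interpolation=cv2.INTER_CUBIC)
cv2.imwrite("pics/e.png",np.hstack([f(p,(110,260,180,300)),f(q,(120,270,170,290))]))
```

```text
[[(array([263., 193.]), 0.65)], [(array([247., 214.]), 0.6)]]
1.6 [246.6 173.1] [232.6 194.2]
1.8 [251.  176.4] [235.7 197.8]
2 [255.3 181.1] [238.6 202.6]
2.2 [259.3 186.9] [241.4 208.4]
2.4 [262.7 193.7] [243.8 214.9]
2.6 [265.5 201. ] [245.7 221.8]
2.8 [267.4 208.6] [247.  228.8]
3.14 [268.6 221.1] [247.8 240. ]
```

View pics/e.png

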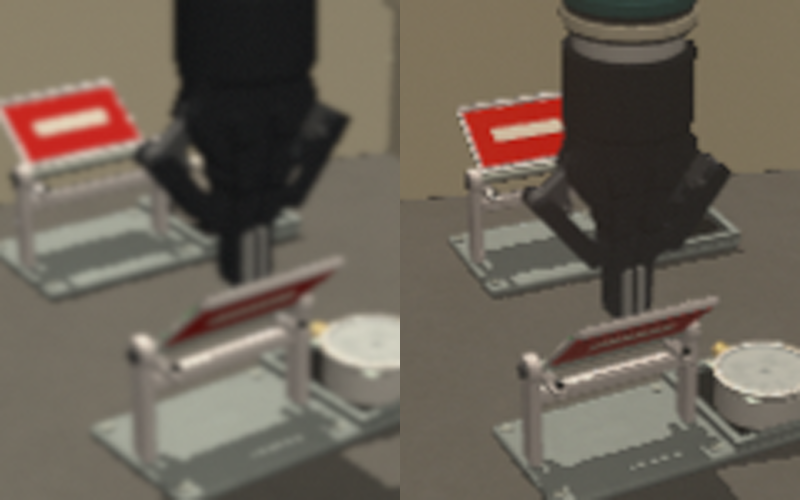

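Call:
{"api": "step_arm", "payload": {
  "series": [-0.0045,0,0.006,0,-0.0085,0,0.012,0,-0.0105,0,0.017,0,-0.012,0,0.0215,0,-0.013,0,0.026,0,-0.0135,0,0.03,0,-0.014,0,0.033,0,-0.014,0,0.033,0]
}}

```text
time: 12.02
tool_pos: [0.4093, -0.2568, 0.0766]
tcp_rot: [-2.221, -2.221, 0.0]
wrist_force: [-0.4, 0.5, 0.2]
width: 0.002
grip_force: 0.0
```

Call:
{"api": "step_arm", "payload": {
  "series": [0,0,0.001,0,0,0,0.002,0,0,0,0.002,0]
}}

```text
time: 12.4
tool_pos: [0.4094, -0.2568, 0.0763]
tcp_rot: [-2.221, -2.221, 0.0]
wrist_force: [-4.1, 3.1, 12.0]
width: -0.001
grip_force: 6.4
```

Hard stop reached with 12 N. Lift off straight up, back away and check.

Call:
{"api": "step_arm", "payload": {
  "series": [0,0,-0.002,0,0,0,-0.02,0,0,0,-0.06,0,0,0,-0.12,0,0,0,-0.18,0,0,0,-0.22,0,0,0,-0.22,0]
}}

```text
time: 13.28
tool_pos: [0.4114, -0.2583, 0.2992]
tcp_rot: [2.215, 2.216, 0.002]
wrist_force: [0.0, -0.4, -0.3]
width: -0.0
grip_force: 0.0
```

Run:
```python
from h import *
p=cam("scene");q=cam("side");w=cam("wrist")
l="gauge_flag_edge"
r=[viewer.spot_point(c,l) for c in(p,q)];print([ [(np.round(x["point"]),round(x["score"],2)) for x in y] for y in r])
f=lambda p,c:cv2.resize(p["image"][c[0]:c[1],c[2]:c[3],::-1],(400,500),interpolation=cv2.INTER_CUBIC)
cv2.imwrite("pics/f.png",np.hstack([f(p,(110,260,180,300)),f(w,(0,384,100,412))]))
print(np.round(monitor.read_state()["wrist_force"],1))
```

```text
[[(array([270., 222.]), 0.71)], [(array([247., 239.]), 0.83)]]
[-0.5  0.8 -0. ]
```

View pics/f.png

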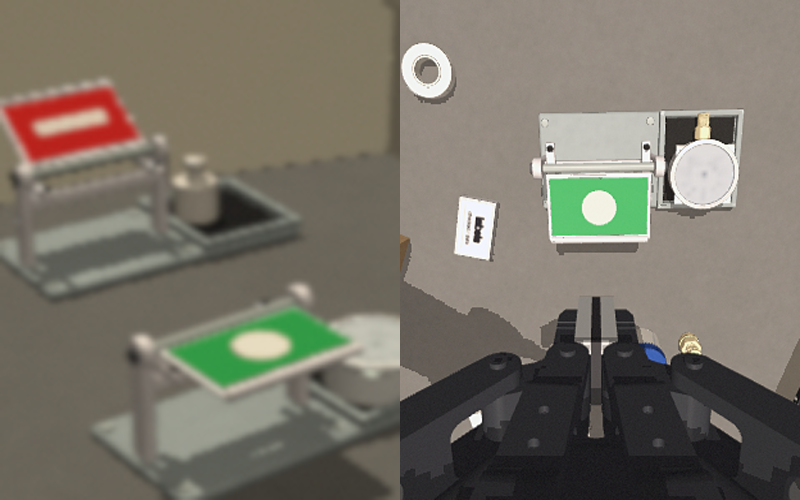

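The flag lies flat with its green face and white disc up. Its edge is at (270,222), matching the projection for pi at (268.6,221). The gauge and the weight's flag are untouched.

```bash
python3 -c "
from h import *
print(job.finish_job())"
```

```text
the job is handed in; nothing more can be done
None
```

The gauge stand's flag is turned over and pressed flat with its green face up, the gauge and the weight's flag look undisturbed, and the job was handed in at about 13 s of the 51 s allowed.

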